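# Turn the fan cartridge home in the opened computer

## Task

The black fan cartridge is sitting proud on the opened computer because its lugs do not line up with their slots. Its seat is a part turn clockwise, seen from above: gently and without lifting it out, push it round until the orange lug comes to the orange mark and the cartridge drops in, and leave it fully home, flush with the computer's lid. Leave the other things on the desk where they are.

Things in the scene. Friction and masses are not known exactly. Their poses are not given: they have to be found in the camera images.
- computer: Low aluminium and grey computer case lying flat and fixed to the desk, 200 x 290 x 70 mm; its lid's top face is 70 mm above the desk. Origin at desk level on the axis of the fan's round well, z up. In its own frame the case spans x -100..100 and y -100..190 mm. Its +x points from the well to the orange mark.
- well (a point): Centre of the well's mouth, level with the lid, 70 mm above the desk. The well is 93 mm across and 18 mm deep. Three slots, as deep, reach out to 63 mm from its axis: one 40 mm wide along the computer's +x (at the orange mark), two 28 mm wide at +120 and -120 degrees from it.
- mark (a point): Orange mark on the lid just outside the wide slot, 78 mm from the well's axis along the computer's +x.
- fan: Round black fan cartridge, about 0.12 kg, loose; origin at the centre of its underside, z up. Disc 90 mm across, 18 mm thick. Three lugs, 8 to 18 mm above the origin, reach out to 58 mm from its axis: an orange one 34 mm wide along its own +x, black ones 22 mm wide at +-120 degrees. It turns with a push of a few newtons; over 45 N from the robot would crack it.
- fan_hub (a point): Centre of the disc's flat top, 18 mm above the fan's origin, level with the lug tops. At the start the lugs rest on the lid (this point 80 mm above the desk) and the fan is turned 30 to 92 degrees anticlockwise of home, seen from above. Home, this point is 70 mm above the desk, level with the lid.
- fan_tab (a point): Centre of the top of the orange tab, 50 mm from the fan's axis along its +x. The tab is 15 mm long (radially), 10 mm thick and rises 21 mm above the orange lug. With the fan's x along the computer's x (within 2 to 3 degrees; slots 3 mm wider each side than lugs) it drops 10 mm; friction with finger or slot may hold it up until lightly pressed down.
- screw_dish: small round steel dish of screws, 50 mm across, 12 mm high, on the computer's lid 150 to 170 mm from the fan's centre; origin under its centre; to be left alone
- phone: dark smartphone lying flat, 150 x 72 x 9 mm, on the desk beside the computer; origin under its centre, x along its length; to be left alone
- screwdriver: red-handled screwdriver lying on the desk beside the computer, 170 mm long; origin under it, x towards the tip; to be left alone
- drill: red and black cordless drill standing on its battery, about 200 mm high; origin under the battery's centre; to be left alone
- coaster: terracotta-coloured disc, 100 mm across, 9 mm thick, on the desk; origin under its centre; to be left alone
- sanitiser: clear bottle with a cap, 60 mm across, 170 mm high, on the desk; origin under its centre; to be left alone

How it is judged:
At the end, for the whole second after the job is handed in: The fan is home in its seat and at rest: origin under 54.5 mm above the desk (seated 52), within 6 mm of the well's axis, its x axis within 0.12 rad of the computer's, and level within 0.04 rad (z of fan in the frame of computer below 0.0545 m and horizontal distance between fan and computer below 0.006 m and angle between the x axis of fan and the x axis of computer, either way round below 0.12 rad and angle between fan's own z axis and vertical below 0.04 rad and linear speed of fan below 0.02 m/s); the robot touches nothing.
It fails at once if the fan is lifted out (its origin more than 80 mm above the desk, 18 mm above where it starts) (z of fan in the frame of computer above 0.08 m).
It fails at once if the robot presses or pushes the fan with more than 45 N (contact force between any of the fingers, the arm and fan above 45 N).
It fails at once if a bystander is moved by more than 30 mm (distance of any of screw_dish, phone, screwdriver, drill, coaster, sanitiser from where it was at the start of the episode above 0.03 m).
It also fails if it takes over 51 s, if anything falls off the work surface, if the arm or the gripper's body presses on something with over 40 N, if the wrist force passes 120 N, or if a joint passes its speed limit or range.

## Robot

A 6-joint arm with a two-finger parallel gripper is mounted at the origin on the work surface. World frame = base frame: x ahead of the robot, y to its left, z up, the work surface at z = 0. Lengths are in m, angles in rad, forces in N, time in s.
With the tool pointing down it reaches from about 0.35 to 0.975 m from the base axis. Payload 4.9 kg.
Tool frame: the origin (TCP) lies at the very end of the fingers, on their centre line; the grasp point (between the pads) lies 19 mm behind it (manip.hold_point_z is the distance from the TCP to the grasp point, in m); z points along the fingers, y is the direction in which the jaws open and shut (so a half turn about z gives the same grasp; the last joint's range is limited). The gripper opens to 85 mm and grips with 20 to 120 N. Pads are 22 mm wide; open, the fingers measure 114 mm over their backs; the gripper's body (76 mm by 85 mm) begins 54 mm behind the grasp point. The pads swing forward as they close: fully open they stand 13 mm farther back than shut.
Start: joints at [-1.303, 0.053, 1.613, -0, 1.476, -0.119], TCP at [0.236, -0.579, 0.231] pointing down, gripper open.
Joint ranges: [-3.01, 3.01], [-1.01, 2.22], [0.06, 2.58], [-1.02, 4.17], [0.09, 2.62], [-3.14, 3.14]. Speed limits (rad/s): [2.57, 2.57, 3.14, 3.14, 3.14, 3.14].

## Interface

Orientations are given as a unit quaternion [w, x, y, z].
In Python, from plant import monitor, grab_frame, camera_params, ticket, manip gives the robot as it stands.
- The arm moves only by the tool play_rows, never from a script. Its argument "commands" is a list of rows, each an object of numbers: "dx", "dy", "dz": the shift along the tool's x, y, z in cm; "rx", "ry", "rz": the turn, a rotation vector about the tool's x, y, z in rad; "claw": the closure, from 0 (fully open) to 1 (shut). In form: [{"dx": .., "dy": .., "dz": .., "rx": .., "ry": .., "rz": .., "claw": ..}, ...]. A call has 1 to 5 rows; each row is the pose to reach, as a shift and turn from the pose measured when the call began, along the tool's axes at that moment; what a row does not reach only later rows make up. A row lasts 1/10 s, in which the tool goes at most 50 mm and 8.59 degrees, less where a joint would pass 70% of its speed; a pose out of reach is approached as far as the arm can. A call with a gripper value outside its range is refused whole. The fingers move at their own pace and stop on an object; the grip force is fixed at half the most. Time passes only in rows, so rows that repeat a pose let the fingers close. It gives the time, the measured TCP pose, the force and the opening at its end, in the units of the state.
- monitor.state(): the state, without advancing time (a new reading comes with each control period).
- grab_frame(name): name is "side" or "top"; returns the picture (480x640x3 uint8, blue, green, red); there is no depth.
- camera_params(name): a dict with "fx", "fy", "cx", "cy" (pixels), "rvec" (rotation vector, rad) and "tvec" (3), from world to camera coordinates, as OpenCV has them. Camera axes: x right, y down, z forward; pixel columns grow to the right and rows downward; lengths in m; the calibration is good to about 2 mm. A picture is of the moment at which its call begins. camera_params takes no time and is no camera call.
- ticket.job_done(): hands the job in, once; it reports no verdict.
The state is a dict: "time": time; "joint_pos": joint angles; "joint_vel": joint speeds; "joint_efforts": joint torques, N m; "tool_pos": TCP position; "tool_rot": TCP orientation; "contact_force": force on the tool from outside, world axes, zero at the start; "ft_torque": the same for the moment, N m; "gripper_width": opening from 0.0 (shut) to 1.0 (fully open).
Only numpy, scipy, OpenCV 4.12 (cv2) and the standard library are available. Lean on these libraries where they do the work, as an engineer would, in place of code of your own. Each camera call takes 0.05 s, during which the arm holds its last target.

## Working session

There is one attempt and no reset: what is moved stays moved. The work goes in short steps, Python scripts to look and compute and a tool call to move; the robot and the scene stay as the last step left them, time stands still between calls to the robot, and variables do not carry over. Pictures are saved under pics/ and viewed, and the job is handed in when it is done.

Besides the shell and the picture viewer there is one more tool, called after ">>>" as a command line: name --argument value ..., lists and objects as JSON in quotes. play_rows: Moves the arm, as the interface text tells. Its arguments: {"type":"object","properties":{"commands":{"type":"array"}},"required":["commands"]}

```bash
mkdir -p pics; ls
cat > h.py <<'E'
import numpy as np,cv2
from plant import monitor, grab_frame, camera_params, ticket, manip
def cam(n):
    p=camera_params(n);K=np.array([[p['fx'],0,p['cx']],[0,p['fy'],p['cy']],[0,0,1]]);R=cv2.Rodrigues(np.array(p['rvec'],float))[0];t=np.array(p['tvec'],float).ravel();return K,R,t
def ray(n,uv,z):
    K,R,t=cam(n);d=R.T@np.linalg.inv(K)@np.array([uv[0],uv[1],1.]);c=-R.T@t;return c+d*(z-c[2])/d[2]
def proj(n,P):
    K,R,t=cam(n);q=K@(R@np.array(P,float)+t);return q[:2]/q[2]
def st():
    s=monitor.state();print({k:np.round(s[k],3).tolist() for k in('time','tool_pos','tool_rot','contact_force','gripper_width')})
E
python3 - <<'E'
from h import *
for n in('top','side'):
    cv2.imwrite(f'pics/{n}0.png',grab_frame(n))
    K,R,t=cam(n);print(n,-R.T@t)
st()
E
```

```text
pics
top [0.30070784 0.03218362 1.48798122]
side [ 0.27937528 -0.91688249  1.17101018]
{'time': 0.1, 'tool_pos': [0.236, -0.578, 0.23], 'tool_rot': [-0.001, 0.981, 0.192, -0.0], 'contact_force': [-0.117, 0.272, -0.24], 'gripper_width': 1.003}
```

View pics/top0.png

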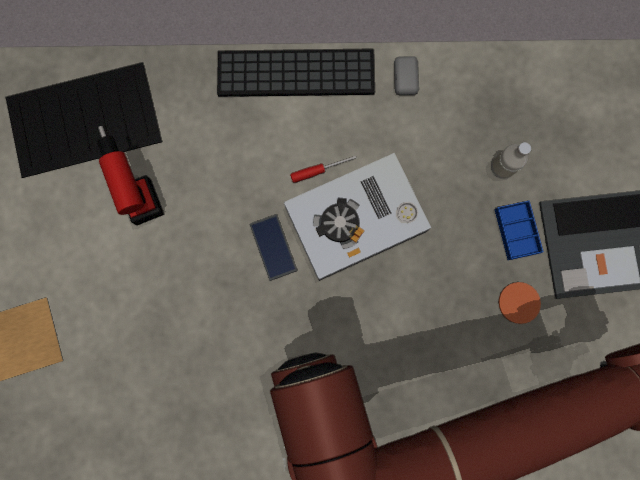

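View pics/side0.png

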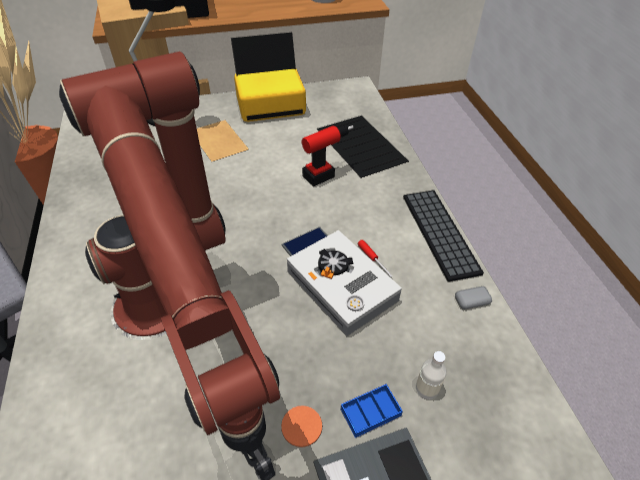

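The top view shows the case around px (357,215), with the fan at about (340,222). The orange lug and tab are near (357,235) and the mark near (353,252). Next I'll zoom in and measure.

Run:
```python
from h import *
for n,(x0,y0,w) in {'top':(280,150,160),'side':(280,225,130)}.items():
    im=cv2.imread(f'pics/{n}0.png')
    cv2.imwrite(f'pics/{n}0z.png',cv2.resize(im[y0:y0+w*3//4,x0:x0+w],(800,600),interpolation=cv2.INTER_CUBIC))
im=cv2.imread('pics/top0.png');hsv=cv2.cvtColor(im,cv2.COLOR_BGR2HSV)
m=cv2.inRange(hsv,(8,130,100),(25,255,255));m[:, :280]=0;m[:,440:]=0;m[:150]=0;m[280:]=0
k,l,s,c=cv2.connectedComponentsWithStats(m)
for i in range(1,k):
    if s[i,4]>4: print(s[i],c[i],ray('top',c[i],.07),ray('top',c[i],.1))
# case lid corners
g=cv2.inRange(hsv,(0,0,125),(180,45,255));g[:,:270]=0;g[:,445:]=0;g[:140]=0;g[290:]=0
cs=max(cv2.findContours(g,0,2)[0],key=cv2.contourArea);r=cv2.minAreaRect(cs)
print(r)
P=[ray('top',b,.07)[:2] for b in cv2.boxPoints(r)]
for i in range(4): print(P[i],np.linalg.norm(P[i]-P[i-1]))
```

```text
[351 227  13  15  87] [356.95402299 234.27586207] [ 0.51544765 -0.0625117   0.07      ] [ 0.51090444 -0.06050825  0.1       ]
[348 249  12   8  52] [353.55769231 252.38461538] [ 0.4727922  -0.05367965  0.07      ] [ 0.46915144 -0.05186305  0.1       ]
((343.5103759765625, 186.65048217773438), (147.2031707763672, 123.5773696899414), 64.68711853027344)
[0.73108701 0.17452781] 0.3530340920419439
[ 0.86030962 -0.0963992 ] 0.3001664968948274
[ 0.53124047 -0.23623232] 0.35754692314053305
[0.41014611 0.02745636] 0.2901647247225366
```

View pics/top0z.png

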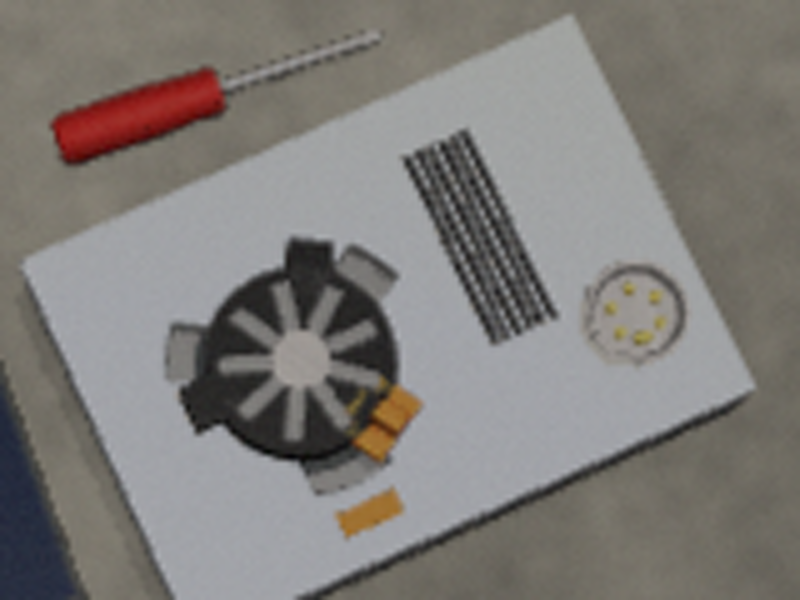

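View pics/side0z.png

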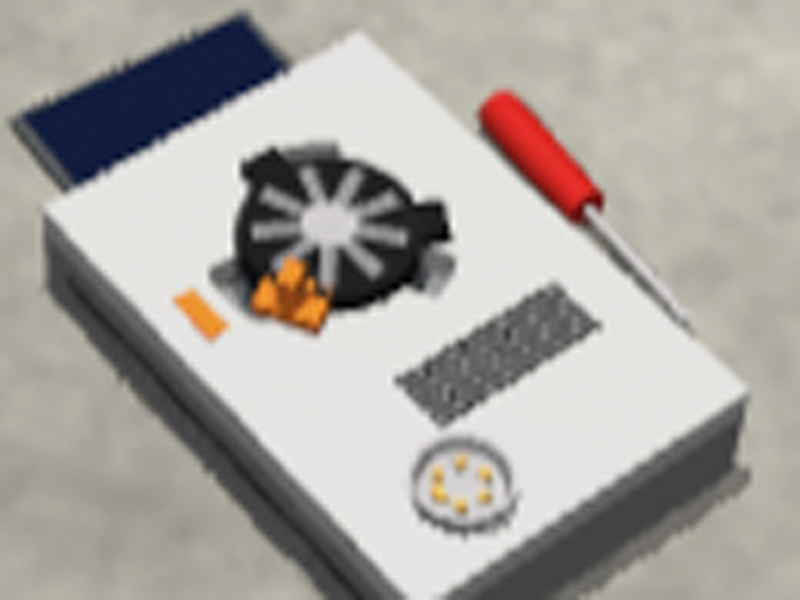

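```bash
cat > m.py <<'E'
from h import *
import sys
def orange(n,im,box):
    hsv=cv2.cvtColor(im,cv2.COLOR_BGR2HSV);m=cv2.inRange(hsv,(8,130,80),(25,255,255));k=np.zeros_like(m);x0,y0,x1,y1=box;k[y0:y1,x0:x1]=m[y0:y1,x0:x1]
    N,l,s,c=cv2.connectedComponentsWithStats(k);return [(s[i,4],c[i].round(1)) for i in range(1,N) if s[i,4]>8]
E
python3 - <<'E'
from m import *
it=cv2.imread('pics/top0.png');si=cv2.imread('pics/side0.png')
print(orange('side',si,(300,250,345,300)))
ms=[c for a,c in orange('side',si,(300,250,345,300))]
for c in ms: print('side at .07',ray('side',c,.07)[:2])
for n,im,x0,y0,f,hub in (('top',it,280,150,5,None),('side',si,280,225,800/130,None)):
    # hub: bright grey central disc found by Otsu in the crop around the fan
    u,v=((302,358) if n=='top' else (330,226)); u,v=x0+u/f,y0+v/f
    crop=cv2.resize(im[int(v)-10:int(v)+11,int(u)-10:int(u)+11],None,fx=8,fy=8,interpolation=cv2.INTER_CUBIC)
    g=cv2.cvtColor(crop,cv2.COLOR_BGR2GRAY);b=(cv2.GaussianBlur(g,(0,0),5)>110).astype(np.uint8)
    b=cv2.morphologyEx(b,cv2.MORPH_OPEN,cv2.getStructuringElement(2,(33,33)))
    N,l,s,c=cv2.connectedComponentsWithStats(b)
    i=1+np.argmax(s[1:,4]) if N>1 else 0; cc=c[i]
    px=np.array([int(u)-10,int(v)-10])+(cc+.5)/8-.5
    print(n,'hub px',px,(u,v),s[i],'->',ray(n,px,.08)[:2])
# lid corners by zoom
for z in((22,262),(572,13),(755,387)): print(ray('top',(280+z[0]/5-.4,150+z[1]/5-.4),.07)[:2])
# lug tips/other lugs, top view z=.08
for name,z in (('black1',(309,242)),('black2',(186,405)),('tabtop?',(399,407)),('lugpart',(376,441))): print(name,ray('top',(280+z[0]/5-.4,150+z[1]/5-.4),.08)[:2],ray('top',(280+z[0]/5-.4,150+z[1]/5-.4),.101)[:2])
E
```

```text
[(np.int32(95), array([327.1, 272.5])), (np.int32(30), array([312.3, 275.3]))]
side at .07 [ 0.51800087 -0.05338097]
side at .07 [ 0.4732301  -0.05386866]
top hub px [339.5923032  221.49622335] (340.4, 221.6) [  29   36  103  103 7927] -> [ 0.54459512 -0.02195227]
side hub px [333.17962971 260.75278504] (333.625, 261.725) [  37   45   96   76 5543] -> [ 0.54439034 -0.02159382]
[0.59465795 0.10829002]
[ 0.71294123 -0.15529484]
[ 0.53069272 -0.23565805]
black1 [ 0.60054467 -0.02715134] [ 0.59607261 -0.02626636]
black2 [0.5236952  0.03152555] [0.52036935 0.03153536]
tabtop? [ 0.52158494 -0.06770385] [ 0.51829056 -0.06621403]
lugpart [ 0.50570199 -0.05665981] [ 0.50264451 -0.05533471]
```

```bash
cat > go.py <<'E'
from h import *
from scipy.spatial.transform import Rotation as Ro
W=np.array([.5444,-.0222])
def to(P,xang):
    "shift (cm) and rotvec in tool axes for tcp P, tool down with x at xang deg"
    s=monitor.state();q=s['tool_rot'];R=Ro.from_quat([q[1],q[2],q[3],q[0]])
    a=np.radians(xang);T=Ro.from_matrix(np.array([[np.cos(a),np.sin(a),0],[np.sin(a),-np.cos(a),0],[0,0,-1]]))
    d=R.inv().apply(np.array(P)-s['tool_pos'])*100;rv=(R.inv()*T).as_rotvec()
    print('d',d.round(2),'r',rv.round(3),'xang now',np.degrees(np.arctan2(*R.apply([1,0,0])[1::-1])).round(1))
def polar(phi,r,t,z):
    a=np.radians(phi);e=np.array([np.cos(a),np.sin(a)]);T=np.array([-np.sin(a),np.cos(a)]);p=W+r*e+t*T
    to([*p,z],phi+90)
E
python3 -c "
from go import *
polar(-126.5,.05,.026,.16);st();print(np.round(monitor.state()['joint_pos'],2))"
```

```text
d [ 46.65 -35.02   7.09] r [-2.000e-03  1.000e-03  1.024e+00] xang now 22.2
{'time': 0.1, 'tool_pos': [0.236, -0.578, 0.23], 'tool_rot': [-0.001, 0.981, 0.192, -0.0], 'contact_force': [-0.117, 0.272, -0.24], 'gripper_width': 1.003}
[-1.3   0.05  1.61  0.    1.48 -0.12]
```

>>> play_rows --commands '[{"dx":46.6,"dy":-35,"dz":0,"rz":1.02,"claw":1},{"dx":46.6,"dy":-35,"dz":0,"rz":1.02,"claw":1},{"dx":46.6,"dy":-35,"dz":0,"rz":1.02,"claw":1},{"dx":46.6,"dy":-35,"dz":0,"rz":1.02,"claw":1},{"dx":46.6,"dy":-35,"dz":0,"rz":1.02,"claw":1}]'

```text
invalid input
```

```bash
python3 -c "
from go import *
polar(-126.5,.05,.026,.16);st();print(np.round(monitor.state()['joint_pos'],2))"
```

```text
d [ 46.65 -35.02   7.09] r [-2.000e-03  1.000e-03  1.024e+00] xang now 22.2
{'time': 0.1, 'tool_pos': [0.236, -0.578, 0.23], 'tool_rot': [-0.001, 0.981, 0.192, -0.0], 'contact_force': [-0.117, 0.272, -0.24], 'gripper_width': 1.003}
[-1.3   0.05  1.61  0.    1.48 -0.12]
```

>>> play_rows --commands '[{"dx":4,"dy":-3,"dz":0,"rx":0,"ry":0,"rz":0.12,"claw":1},{"dx":8,"dy":-6,"dz":0,"rx":0,"ry":0,"rz":0.24,"claw":1},{"dx":12,"dy":-9,"dz":0,"rx":0,"ry":0,"rz":0.36,"claw":1},{"dx":16,"dy":-12,"dz":0,"rx":0,"ry":0,"rz":0.48,"claw":1},{"dx":20,"dy":-15,"dz":0,"rx":0,"ry":0,"rz":0.6,"claw":1}]'

```text
time: 0.6
tool_pos: [0.3645, -0.3623, 0.2299]
tool_rot: [-0.001, 0.994, -0.109, -0.0]
contact_force: [1.3, 0.1, -0.5]
gripper_width: 0.145
```

```bash
python3 -c "
from go import *
polar(-126.5,.05,.026,.16);st();print(np.round(monitor.state()['joint_pos'],2))"
```

```text
d [ 10.54 -31.46   7.05] r [-0.002  0.002  0.418] xang now -12.5
{'time': 0.6, 'tool_pos': [0.364, -0.362, 0.23], 'tool_rot': [-0.001, 0.994, -0.109, -0.0], 'contact_force': [1.287, 0.063, -0.479], 'gripper_width': 0.145}
[-0.93 -0.21  1.87  0.    1.49  0.86]
```

>>> play_rows --commands '[{"dx":1.5,"dy":-4.5,"dz":0,"rx":0,"ry":0,"rz":0.1,"claw":1},{"dx":3,"dy":-9,"dz":0,"rx":0,"ry":0,"rz":0.2,"claw":1},{"dx":4.5,"dy":-13.5,"dz":0,"rx":0,"ry":0,"rz":0.3,"claw":1},{"dx":6,"dy":-18,"dz":0,"rx":0,"ry":0,"rz":0.42,"claw":1},{"dx":7.5,"dy":-22.5,"dz":0,"rx":0,"ry":0,"rz":0.42,"claw":1}]'

```text
time: 1.1
tool_pos: [0.4869, -0.1569, 0.23]
tool_rot: [-0.001, 0.949, -0.315, -0.001]
contact_force: [1.2, -1.5, 0.5]
gripper_width: 0.001
```

```bash
python3 -c "
from go import *
polar(-126.5,.05,.026,.14);st();print(np.round(monitor.state()['joint_pos'],2))"
```

```text
d [-0.81 -9.23  9.02] r [-0.001  0.002 -0.004] xang now -36.7
{'time': 1.1, 'tool_pos': [0.487, -0.157, 0.23], 'tool_rot': [-0.001, 0.949, -0.315, -0.001], 'contact_force': [1.178, -1.453, 0.541], 'gripper_width': 0.001}
[-0.46 -0.22  1.87  0.    1.49  1.75]
```

>>> play_rows --commands '[{"dx":-0.3,"dy":-3,"dz":2,"rx":0,"ry":0,"rz":0,"claw":1},{"dx":-0.6,"dy":-6,"dz":4,"rx":0,"ry":0,"rz":0,"claw":1},{"dx":-0.8,"dy":-9.2,"dz":7,"rx":0,"ry":0,"rz":0,"claw":1},{"dx":-0.8,"dy":-9.2,"dz":9,"rx":0,"ry":0,"rz":0,"claw":1},{"dx":-0.8,"dy":-9.2,"dz":9,"rx":0,"ry":0,"rz":0,"claw":1}]'

```text
time: 1.6
tool_pos: [0.5328, -0.0765, 0.1357]
tool_rot: [-0.001, 0.949, -0.314, -0.005]
contact_force: [-0.0, 0.4, 0.1]
gripper_width: 0.0
```

```bash
python3 -c "
from go import *
polar(-126.5,.05,.026,.088);st()
for n,(x0,y0,w) in {'top':(280,150,160),'side':(260,185,160)}.items():
    im=grab_frame(n);cv2.imwrite(f'pics/{n}1z.png',cv2.resize(im[y0:y0+w*3//4,x0:x0+w],(800,600),interpolation=cv2.INTER_CUBIC))
"
```

```text
d [ 0.34 -0.07  4.77] r [ 0.002  0.01  -0.002] xang now -36.6
{'time': 1.6, 'tool_pos': [0.533, -0.077, 0.136], 'tool_rot': [-0.001, 0.949, -0.314, -0.005], 'contact_force': [-0.007, 0.437, 0.132], 'gripper_width': 0.0}
```

View pics/side1z.png

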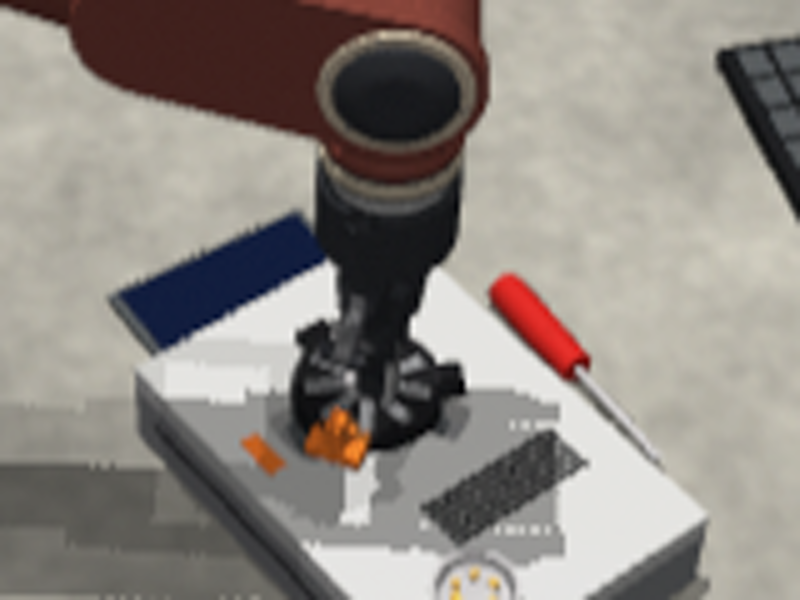

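View pics/top1z.png

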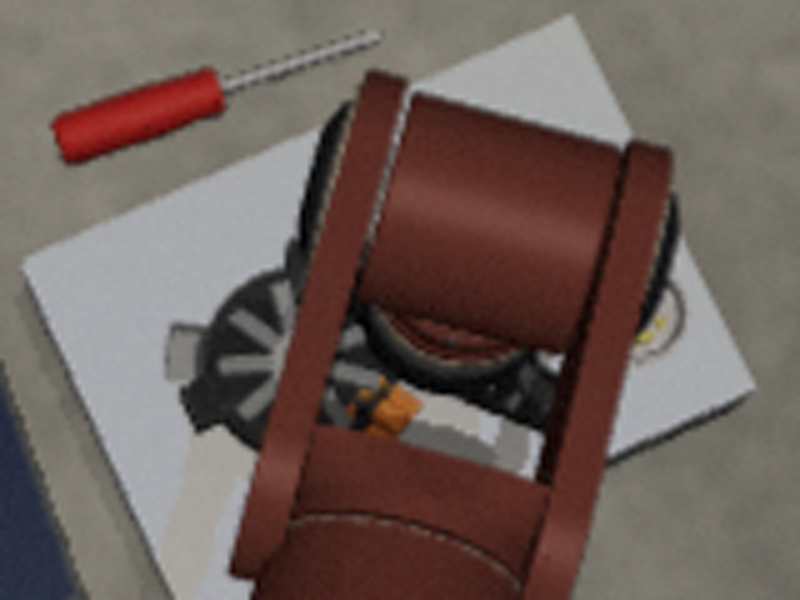

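The gripper is above the lid, on the anticlockwise side of the tab (side zoom: finger at about (375,370), tab at (340,430)). I'll lower it next.

>>> play_rows --commands '[{"dx":0.3,"dy":0,"dz":1,"rx":0,"ry":0.01,"rz":0,"claw":1},{"dx":0.3,"dy":0,"dz":2.2,"rx":0,"ry":0.01,"rz":0,"claw":1},{"dx":0.3,"dy":0,"dz":3.4,"rx":0,"ry":0.01,"rz":0,"claw":1},{"dx":0.3,"dy":0,"dz":4.6,"rx":0,"ry":0.01,"rz":0,"claw":1},{"dx":0.3,"dy":0,"dz":4.6,"rx":0,"ry":0.01,"rz":0,"claw":1}]'

```text
time: 2.2
tool_pos: [0.5355, -0.0795, 0.0911]
tool_rot: [0.001, 0.949, -0.315, 0.001]
contact_force: [0.1, 0.4, -1.0]
gripper_width: 0.002
```

```bash
python3 -c "
from go import *
polar(-126.5,.05,.026,.088);st()
for p in (-128,-132,-136,-140,-144,-148,-152,-156): print(p,end=' ');polar(p,.05,.016,.088)
n,(x0,y0,w)='side',(260,185,160)
im=grab_frame(n);cv2.imwrite(f'pics/{n}2z.png',cv2.resize(im[y0:y0+w*3//4,x0:x0+w],(800,600),interpolation=cv2.INTER_CUBIC))
"
```

```text
d [-0.1  -0.14  0.31] r [ 0.001 -0.002 -0.004] xang now -36.7
{'time': 2.2, 'tool_pos': [0.536, -0.08, 0.091], 'tool_rot': [0.001, 0.949, -0.315, 0.001], 'contact_force': [0.148, 0.437, -1.038], 'gripper_width': 0.002}
-128 d [-1.23 -0.09  0.3 ] r [ 0.001 -0.002  0.022] xang now -36.7
-132 d [-1.58  0.    0.3 ] r [ 0.001 -0.002  0.092] xang now -36.7
-136 d [-1.94  0.07  0.3 ] r [ 0.001 -0.002  0.162] xang now -36.7
-140 d [-2.31  0.11  0.3 ] r [ 0.001 -0.002  0.231] xang now -36.7
-144 d [-2.67  0.12  0.3 ] r [ 0.    -0.002  0.301] xang now -36.7
-148 d [-3.04  0.11  0.3 ] r [ 0.    -0.002  0.371] xang now -36.7
-152 d [-3.41  0.08  0.3 ] r [ 0.    -0.002  0.441] xang now -36.7
-156 d [-3.77  0.02  0.3 ] r [ 0.    -0.002  0.511] xang now -36.7
```

View pics/side2z.png

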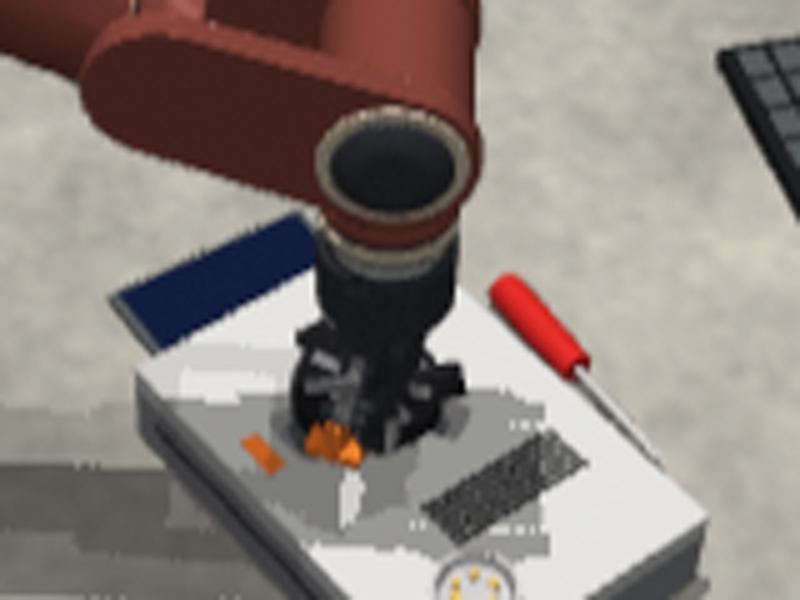

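The finger sits just right of the tab (side zoom (375,440) against the tab at (340,440)). I'll approach and push round slowly.

>>> play_rows --commands '[{"dx":-0.3,"dy":-0.1,"dz":0.4,"rx":0,"ry":0,"rz":0,"claw":1},{"dx":-0.6,"dy":-0.1,"dz":0.5,"rx":0,"ry":0,"rz":0,"claw":1},{"dx":-0.9,"dy":-0.1,"dz":0.5,"rx":0,"ry":0,"rz":0,"claw":1},{"dx":-1.1,"dy":-0.1,"dz":0.5,"rx":0,"ry":0,"rz":0.01,"claw":1},{"dx":-1.2,"dy":-0.1,"dz":0.5,"rx":0,"ry":0,"rz":0.02,"claw":1}]'

```text
time: 2.75
tool_pos: [0.5274, -0.0717, 0.0876]
tool_rot: [0.001, 0.946, -0.325, 0.002]
contact_force: [0.3, -1.1, 0.1]
gripper_width: 0.001
```

```bash
python3 -c "
from go import *
st()
for p in (-128,-132,-136,-140,-144,-148,-152,-156): print(p,end=' ');polar(p,.05,.016,.086)
"
```

```text
{'time': 2.75, 'tool_pos': [0.527, -0.072, 0.088], 'tool_rot': [0.001, 0.946, -0.325, 0.002], 'contact_force': [0.33, -1.083, 0.096], 'gripper_width': 0.001}
-128 d [-0.1   0.05  0.16] r [-0.    -0.005  0.002] xang now -37.9
-132 d [-0.46  0.15  0.16] r [-0.    -0.005  0.071] xang now -37.9
-136 d [-0.82  0.23  0.15] r [-0.    -0.005  0.141] xang now -37.9
-140 d [-1.18  0.27  0.15] r [-0.001 -0.005  0.211] xang now -37.9
-144 d [-1.54  0.3   0.15] r [-0.001 -0.005  0.281] xang now -37.9
-148 d [-1.91  0.3   0.15] r [-0.001 -0.005  0.351] xang now -37.9
-152 d [-2.28  0.27  0.15] r [-0.001 -0.005  0.42 ] xang now -37.9
-156 d [-2.64  0.21  0.14] r [-0.001 -0.005  0.49 ] xang now -37.9
```

>>> play_rows --commands '[{"dx":-0.1,"dy":0.05,"dz":0.1,"rx":0,"ry":0,"rz":0.01,"claw":1},{"dx":-0.3,"dy":0.1,"dz":0.1,"rx":0,"ry":0,"rz":0.04,"claw":1},{"dx":-0.46,"dy":0.15,"dz":0.1,"rx":0,"ry":0,"rz":0.07,"claw":1},{"dx":-0.64,"dy":0.2,"dz":0.1,"rx":0,"ry":0,"rz":0.1,"claw":1},{"dx":-0.82,"dy":0.23,"dz":0.1,"rx":0,"ry":0,"rz":0.14,"claw":1}]'

```text
time: 3.25
tool_pos: [0.52, -0.069, 0.0872]
tool_rot: [0.001, 0.92, -0.391, 0.003]
contact_force: [0.4, -1.9, -0.3]
gripper_width: 0.002
```

```bash
python3 -c "
from go import *
st()
for p in (-136,-138,-140,-144,-148,-152,-156): print(p,end=' ');polar(p,.05,.016,.086)
n,(x0,y0,w)='side',(280,225,130)
im=grab_frame(n);cv2.imwrite(f'pics/{n}3z.png',cv2.resize(im[y0:y0+w*3//4,x0:x0+w],(800,600),interpolation=cv2.INTER_CUBIC))
"
```

```text
{'time': 3.25, 'tool_pos': [0.52, -0.069, 0.087], 'tool_rot': [0.001, 0.92, -0.391, 0.003], 'contact_force': [0.39, -1.902, -0.286], 'gripper_width': 0.002}
-136 d [-0.08 -0.01  0.11] r [-0.001 -0.007 -0.001] xang now -46.0
-138 d [-0.25  0.05  0.11] r [-0.001 -0.007  0.034] xang now -46.0
-140 d [-0.43  0.09  0.11] r [-0.001 -0.007  0.069] xang now -46.0
-144 d [-0.79  0.17  0.11] r [-0.002 -0.007  0.139] xang now -46.0
-148 d [-1.15  0.22  0.11] r [-0.002 -0.007  0.209] xang now -46.0
-152 d [-1.52  0.24  0.1 ] r [-0.002 -0.007  0.278] xang now -46.0
-156 d [-1.88  0.24  0.1 ] r [-0.002 -0.007  0.348] xang now -46.0
```

View pics/side3z.png

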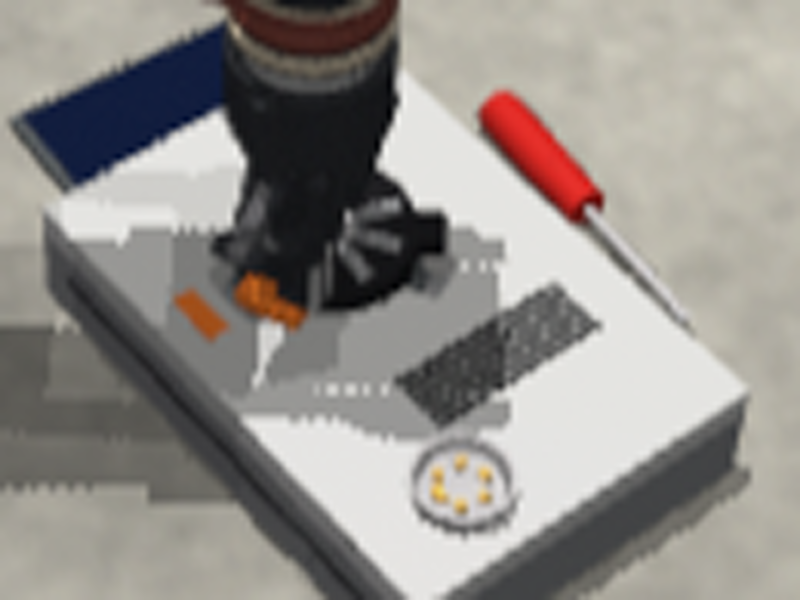

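The fan is turning: the orange lug moved left, from (290,300) to (270,297) in the zoom, and the force is about 2 N. I'll continue.

>>> play_rows --commands '[{"dx":-0.25,"dy":0.05,"dz":0.1,"rx":0,"ry":0,"rz":0.03,"claw":1},{"dx":-0.43,"dy":0.1,"dz":0.1,"rx":0,"ry":0,"rz":0.07,"claw":1},{"dx":-0.6,"dy":0.14,"dz":0.1,"rx":0,"ry":0,"rz":0.1,"claw":1},{"dx":-0.8,"dy":0.17,"dz":0.1,"rx":0,"ry":0,"rz":0.14,"claw":1},{"dx":-1.0,"dy":0.2,"dz":0.1,"rx":0,"ry":0,"rz":0.18,"claw":1}]'

```text
time: 3.8
tool_pos: [0.5121, -0.0638, 0.0869]
tool_rot: [0.001, 0.881, -0.473, 0.004]
contact_force: [-0.3, -2.9, 1.8]
gripper_width: 0.0
```

```bash
python3 -c "
from go import *
st()
for p in (-146,-148,-150,-152,-154,-156): print(p,end=' ');polar(p,.05,.016,.086)
n,(x0,y0,w)='side',(280,225,130)
im=grab_frame(n);cv2.imwrite(f'pics/{n}4z.png',cv2.resize(im[y0:y0+w*3//4,x0:x0+w],(800,600),interpolation=cv2.INTER_CUBIC))
"
```

```text
{'time': 3.8, 'tool_pos': [0.512, -0.064, 0.087], 'tool_rot': [0.001, 0.881, -0.473, 0.004], 'contact_force': [-0.302, -2.914, 1.803], 'gripper_width': 0.0}
-146 d [-0.05 -0.    0.09] r [-0.003 -0.009 -0.009] xang now -56.5
-148 d [-0.22  0.05  0.09] r [-0.003 -0.009  0.026] xang now -56.5
-150 d [-0.4   0.1   0.08] r [-0.003 -0.009  0.061] xang now -56.5
-152 d [-0.58  0.14  0.08] r [-0.003 -0.009  0.096] xang now -56.5
-154 d [-0.76  0.18  0.08] r [-0.003 -0.009  0.131] xang now -56.5
-156 d [-0.94  0.21  0.08] r [-0.003 -0.009  0.166] xang now -56.5
```

View pics/side4z.png

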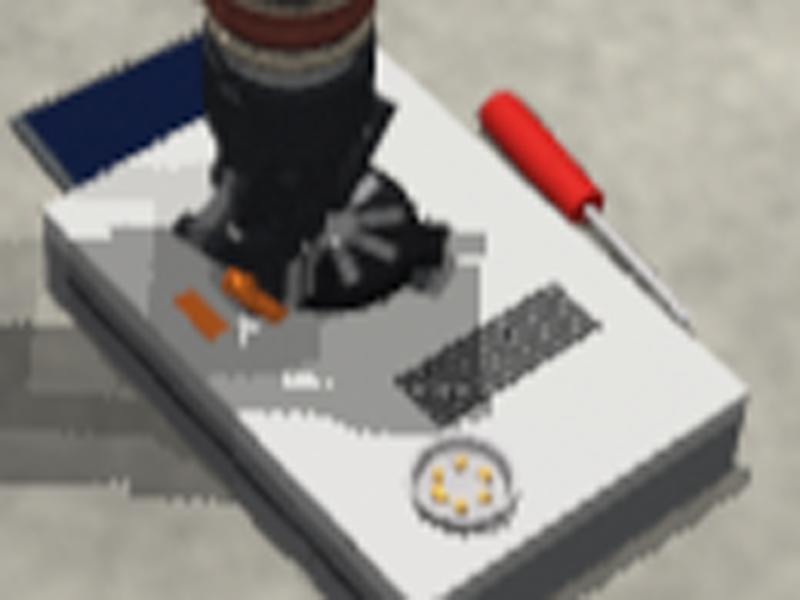

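The orange lug is now at (258,298), close to in line with the mark at (200,315). The last degrees go in finer steps.

>>> play_rows --commands '[{"dx":-0.15,"dy":0.03,"dz":0.05,"rx":0,"ry":0,"rz":0.01,"claw":1},{"dx":-0.25,"dy":0.06,"dz":0.05,"rx":0,"ry":0,"rz":0.03,"claw":1},{"dx":-0.35,"dy":0.09,"dz":0.05,"rx":0,"ry":0,"rz":0.05,"claw":1},{"dx":-0.45,"dy":0.11,"dz":0.05,"rx":0,"ry":0,"rz":0.07,"claw":1},{"dx":-0.55,"dy":0.13,"dz":0.05,"rx":0,"ry":0,"rz":0.09,"claw":1}]'

```text
time: 4.35
tool_pos: [0.5078, -0.0598, 0.0863]
tool_rot: [0.001, 0.858, -0.513, 0.004]
contact_force: [0.8, -3.6, 1.6]
gripper_width: 0.002
```

```bash
python3 -c "
from go import *
st()
for p in (-150,-152,-154,-156): print(p,end=' ');polar(p,.05,.016,.086)
n,(x0,y0,w)='side',(280,225,130)
im=grab_frame(n);cv2.imwrite(f'pics/{n}5z.png',cv2.resize(im[y0:y0+w*3//4,x0:x0+w],(800,600),interpolation=cv2.INTER_CUBIC))
"
```

```text
{'time': 4.35, 'tool_pos': [0.508, -0.06, 0.086], 'tool_rot': [0.001, 0.858, -0.513, 0.004], 'contact_force': [0.847, -3.559, 1.607], 'gripper_width': 0.002}
-150 d [ 0.18 -0.06  0.03] r [-0.003 -0.008 -0.031] xang now -61.8
-152 d [ 0.   -0.    0.03] r [-0.003 -0.008  0.004] xang now -61.8
-154 d [-0.17  0.05  0.03] r [-0.003 -0.008  0.039] xang now -61.8
-156 d [-0.35  0.1   0.03] r [-0.003 -0.008  0.074] xang now -61.8
```

View pics/side5z.png

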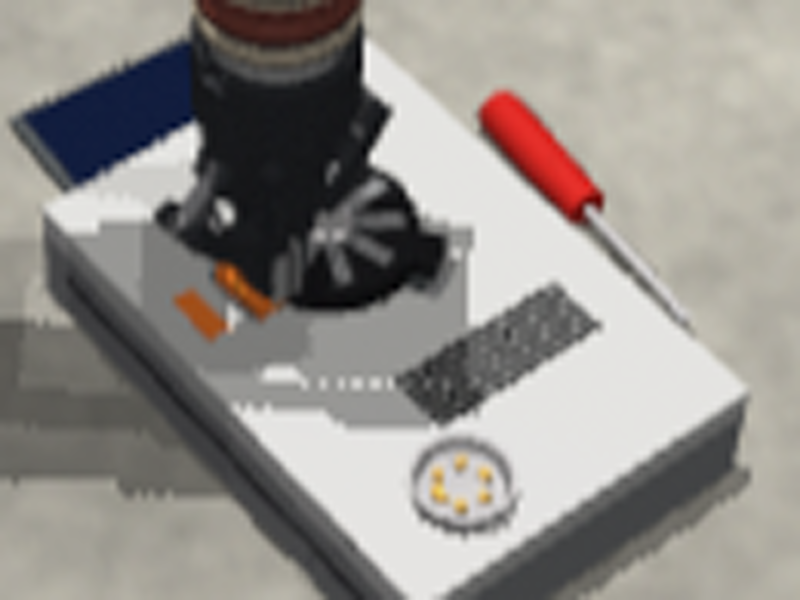

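>>> play_rows --commands '[{"dx":-0.06,"dy":0.02,"dz":0,"rx":0,"ry":0,"rz":0.01,"claw":1},{"dx":-0.12,"dy":0.03,"dz":0,"rx":0,"ry":0,"rz":0.02,"claw":1},{"dx":-0.18,"dy":0.05,"dz":0,"rx":0,"ry":0,"rz":0.03,"claw":1},{"dx":-0.22,"dy":0.06,"dz":0,"rx":0,"ry":0,"rz":0.045,"claw":1},{"dx":-0.22,"dy":0.06,"dz":0,"rx":0,"ry":0,"rz":0.045,"claw":1}]'

```text
time: 4.9
tool_pos: [0.5058, -0.0576, 0.086]
tool_rot: [0.0, 0.846, -0.533, 0.004]
contact_force: [0.1, -0.1, -0.6]
gripper_width: 0.006
```

```bash
python3 -c "
from go import *
st()
for p in (-154,-156): print(p,end=' ');polar(p,.05,.016,.086)
n,(x0,y0,w)='side',(280,225,130)
im=grab_frame(n);cv2.imwrite(f'pics/{n}6z.png',cv2.resize(im[y0:y0+w*3//4,x0:x0+w],(800,600),interpolation=cv2.INTER_CUBIC))
"
```

```text
{'time': 4.9, 'tool_pos': [0.506, -0.058, 0.086], 'tool_rot': [0.0, 0.846, -0.533, 0.004], 'contact_force': [0.103, -0.07, -0.554], 'gripper_width': 0.006}
-154 d [ 0.11 -0.02 -0.  ] r [-0.003 -0.007 -0.007] xang now -64.4
-156 d [-0.07  0.03 -0.  ] r [-0.003 -0.007  0.028] xang now -64.4
```

View pics/side6z.png

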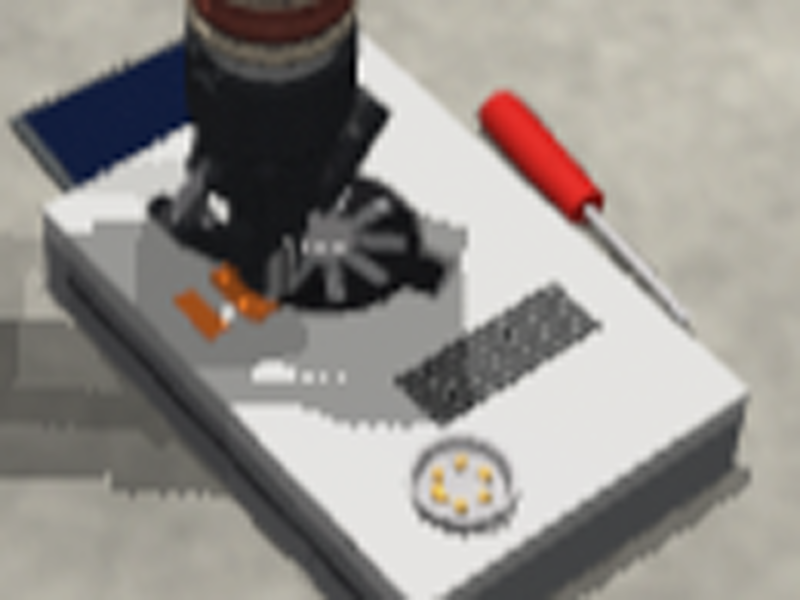

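The black lug at (430,275) now covers its slot, and the hub is lower in the picture (row about 246, was 226). The force fell to zero, so it looks like the fan dropped. I'll back off, lift and check.

>>> play_rows --commands '[{"dx":0.3,"dy":0,"dz":0,"rx":0,"ry":0,"rz":0,"claw":1},{"dx":0.7,"dy":0,"dz":0,"rx":0,"ry":0,"rz":0,"claw":1},{"dx":0.8,"dy":0,"dz":-1.5,"rx":0,"ry":0,"rz":0,"claw":1},{"dx":0.8,"dy":0,"dz":-4,"rx":0,"ry":0,"rz":0,"claw":1},{"dx":0.8,"dy":0,"dz":-6,"rx":0,"ry":0,"rz":0,"claw":1}]'

```text
time: 5.45
tool_pos: [0.5095, -0.065, 0.1483]
tool_rot: [0.0, 0.846, -0.533, 0.005]
contact_force: [0.1, 0.1, -0.2]
gripper_width: -0.002
```

>>> play_rows --commands '[{"dx":3,"dy":2,"dz":-3,"rx":0,"ry":0,"rz":0,"claw":1},{"dx":6,"dy":5,"dz":-5,"rx":0,"ry":0,"rz":0,"claw":1},{"dx":9,"dy":8,"dz":-5,"rx":0,"ry":0,"rz":0,"claw":1},{"dx":12,"dy":11,"dz":-5,"rx":0,"ry":0,"rz":0,"claw":1},{"dx":12,"dy":11,"dz":-5,"rx":0,"ry":0,"rz":0,"claw":1}]'

```text
time: 5.95
tool_pos: [0.4607, -0.2245, 0.2007]
tool_rot: [0.001, 0.845, -0.535, 0.006]
contact_force: [-0.3, 0.1, -0.3]
gripper_width: -0.004
```

```bash
python3 -c "
from go import *
st()
for n,(x0,y0,w) in {'top':(280,150,160),'side':(280,225,130)}.items():
    im=grab_frame(n);cv2.imwrite(f'pics/{n}7.png',im);cv2.imwrite(f'pics/{n}7z.png',cv2.resize(im[y0:y0+w*3//4,x0:x0+w],(800,600),interpolation=cv2.INTER_CUBIC))
polar(-154,0,0,.14)
"
```

```text
{'time': 5.95, 'tool_pos': [0.461, -0.225, 0.201], 'tool_rot': [0.001, 0.845, -0.535, 0.006], 'contact_force': [-0.283, 0.091, -0.29], 'gripper_width': -0.004}
d [-14.46 -15.99   5.94] r [-0.005 -0.009 -0.009] xang now -64.5
```

View pics/side7z.png

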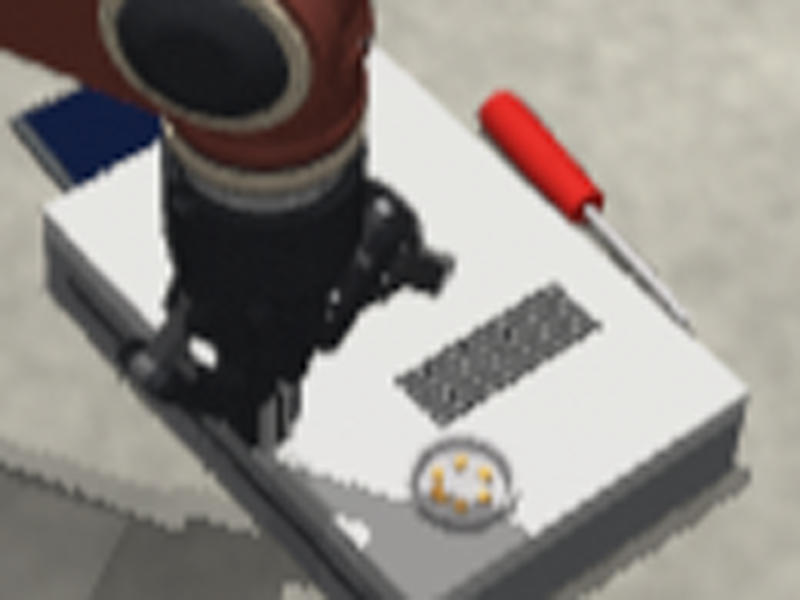

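View pics/top7z.png

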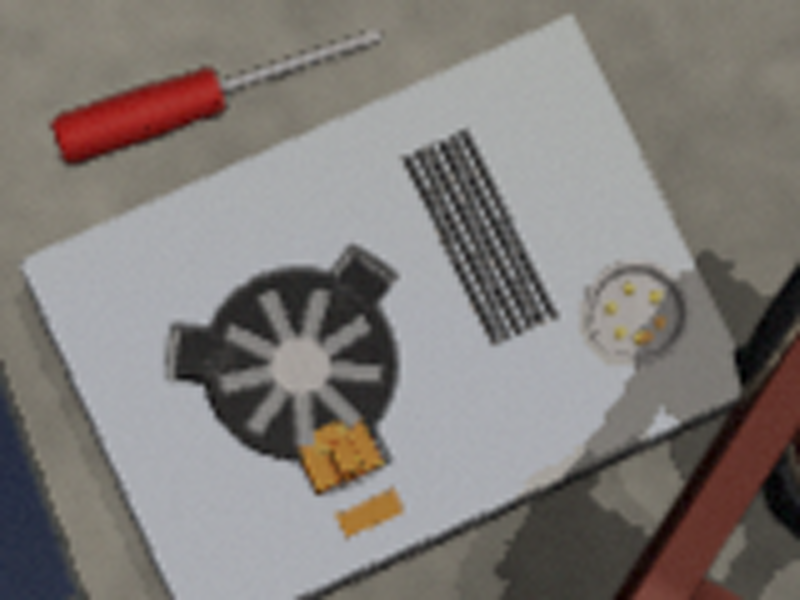

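In the top view all three lugs sit inside their slots, and the orange lug at (342,457) is in line with the mark at (370,513). I'll press lightly on the hub to make sure the fan is home, then measure.

>>> play_rows --commands '[{"dx":-3,"dy":-4,"dz":0,"rx":0,"ry":0,"rz":0,"claw":1},{"dx":-6,"dy":-8,"dz":0,"rx":0,"ry":0,"rz":0,"claw":1},{"dx":-9.5,"dy":-11.5,"dz":1,"rx":0,"ry":0,"rz":0,"claw":1},{"dx":-12.5,"dy":-14.5,"dz":2,"rx":0,"ry":0,"rz":0,"claw":1},{"dx":-14.4,"dy":-16,"dz":4,"rx":0,"ry":0,"rz":0,"claw":1}]'

```text
time: 6.55
tool_pos: [0.5465, -0.0182, 0.1612]
tool_rot: [-0.001, 0.847, -0.532, 0.007]
contact_force: [-0.0, -0.5, -0.0]
gripper_width: 0.003
```

```bash
python3 -c "
from go import *
st();polar(-154,0,0,.083)
"
```

```text
{'time': 6.55, 'tool_pos': [0.547, -0.018, 0.161], 'tool_rot': [-0.001, 0.847, -0.532, 0.007], 'contact_force': [-0.026, -0.454, -0.043], 'gripper_width': 0.003}
d [0.19 0.44 7.82] r [-0.009 -0.01  -0.005] xang now -64.3
```

>>> play_rows --commands '[{"dx":0.2,"dy":0.4,"dz":2,"rx":-0.01,"ry":-0.01,"rz":0,"claw":1},{"dx":0.2,"dy":0.4,"dz":4,"rx":-0.01,"ry":-0.01,"rz":0,"claw":1},{"dx":0.2,"dy":0.4,"dz":6,"rx":-0.01,"ry":-0.01,"rz":0,"claw":1},{"dx":0.2,"dy":0.4,"dz":7.5,"rx":-0.01,"ry":-0.01,"rz":0,"claw":1},{"dx":0.2,"dy":0.4,"dz":7.8,"rx":-0.01,"ry":-0.01,"rz":0,"claw":1}]'

```text
time: 7.05
tool_pos: [0.543, -0.0219, 0.0808]
tool_rot: [0.001, 0.847, -0.532, -0.002]
contact_force: [-0.2, -0.6, -0.4]
gripper_width: 0.004
```

>>> play_rows --commands '[{"dx":0,"dy":0,"dz":0.2,"rx":0,"ry":0,"rz":0,"claw":1},{"dx":0,"dy":0,"dz":0.4,"rx":0,"ry":0,"rz":0,"claw":1},{"dx":0,"dy":0,"dz":0.6,"rx":0,"ry":0,"rz":0,"claw":1}]'

```text
time: 7.35
tool_pos: [0.5437, -0.0221, 0.0756]
tool_rot: [0.001, 0.847, -0.532, -0.002]
contact_force: [0.4, -0.1, -0.3]
gripper_width: 0.002
```

>>> play_rows --commands '[{"dx":0,"dy":0,"dz":0.1,"rx":0,"ry":0,"rz":0,"claw":1},{"dx":0,"dy":0,"dz":0.2,"rx":0,"ry":0,"rz":0,"claw":1},{"dx":0,"dy":0,"dz":0.3,"rx":0,"ry":0,"rz":0,"claw":1},{"dx":0,"dy":0,"dz":0.35,"rx":0,"ry":0,"rz":0,"claw":1}]'

```text
time: 7.75
tool_pos: [0.5437, -0.0221, 0.0722]
tool_rot: [0.001, 0.847, -0.532, -0.001]
contact_force: [-0.3, 0.8, 0.7]
gripper_width: -0.001
```

>>> play_rows --commands '[{"dx":0,"dy":0,"dz":0.05,"rx":0,"ry":0,"rz":0,"claw":1},{"dx":0,"dy":0,"dz":0.1,"rx":0,"ry":0,"rz":0,"claw":1}]'

```text
time: 7.95
tool_pos: [0.5437, -0.0221, 0.0712]
tool_rot: [0.001, 0.847, -0.532, -0.001]
contact_force: [0.5, -0.4, 0.2]
gripper_width: -0.004
```

>>> play_rows --commands '[{"dx":0,"dy":0,"dz":0.05,"rx":0,"ry":0,"rz":0,"claw":1},{"dx":0,"dy":0,"dz":0.1,"rx":0,"ry":0,"rz":0,"claw":1}]'

```text
time: 8.15
tool_pos: [0.5437, -0.0221, 0.0701]
tool_rot: [0.001, 0.847, -0.532, -0.001]
contact_force: [0.4, -0.4, -0.1]
gripper_width: -0.002
```

>>> play_rows --commands '[{"dx":0,"dy":0,"dz":0.05,"rx":0,"ry":0,"rz":0,"claw":1}]'

```text
time: 8.25
tool_pos: [0.5437, -0.0221, 0.07]
tool_rot: [0.001, 0.847, -0.532, -0.002]
contact_force: [-2.5, 0.6, 4.8]
gripper_width: -0.002
```

Contact came at z = 0.070 with about 5 N upward, so the fan is solidly flush. I'll retreat and check with the cameras.

>>> play_rows --commands '[{"dx":0,"dy":0,"dz":-1,"rx":0,"ry":0,"rz":0,"claw":1},{"dx":0,"dy":0,"dz":-4,"rx":0,"ry":0,"rz":0,"claw":1},{"dx":0,"dy":0,"dz":-8,"rx":0,"ry":0,"rz":0,"claw":1},{"dx":0,"dy":0,"dz":-12,"rx":0,"ry":0,"rz":0,"claw":1},{"dx":0,"dy":0,"dz":-15,"rx":0,"ry":0,"rz":0,"claw":1}]'

```text
time: 8.75
tool_pos: [0.5451, -0.0222, 0.2239]
tool_rot: [0.0, 0.847, -0.532, 0.0]
contact_force: [1.1, 0.2, 0.5]
gripper_width: 0.0
```

>>> play_rows --commands '[{"dx":4,"dy":2,"dz":0,"rx":0,"ry":0,"rz":0,"claw":1},{"dx":8,"dy":4,"dz":0,"rx":0,"ry":0,"rz":0,"claw":1},{"dx":12,"dy":6,"dz":0,"rx":0,"ry":0,"rz":0,"claw":1},{"dx":16,"dy":8,"dz":0,"rx":0,"ry":0,"rz":0,"claw":1},{"dx":20,"dy":10,"dz":0,"rx":0,"ry":0,"rz":0,"claw":1}]'

```text
time: 9.25
tool_pos: [0.5417, -0.2476, 0.2249]
tool_rot: [0.0, 0.847, -0.532, 0.001]
contact_force: [1.0, -0.0, 0.7]
gripper_width: -0.002
```

>>> play_rows --commands '[{"dx":4,"dy":2,"dz":0,"rx":0,"ry":0,"rz":0,"claw":1},{"dx":8,"dy":4,"dz":0,"rx":0,"ry":0,"rz":0,"claw":1},{"dx":12,"dy":6,"dz":0,"rx":0,"ry":0,"rz":0,"claw":1},{"dx":16,"dy":8,"dz":0,"rx":0,"ry":0,"rz":0,"claw":1},{"dx":16,"dy":8,"dz":0,"rx":0,"ry":0,"rz":0,"claw":1}]'

```text
time: 9.75
tool_pos: [0.5379, -0.4314, 0.225]
tool_rot: [0.001, 0.845, -0.534, 0.001]
contact_force: [0.0, 0.7, -0.3]
gripper_width: 0.002
```

```bash
python3 -c "
from go import *
st()
for n,(x0,y0,w) in {'top':(280,150,160),'side':(280,225,130)}.items():
    im=grab_frame(n);cv2.imwrite(f'pics/{n}8.png',im);cv2.imwrite(f'pics/{n}8z.png',cv2.resize(im[y0:y0+w*3//4,x0:x0+w],(800,600),interpolation=cv2.INTER_CUBIC))
"
```

```text
{'time': 9.75, 'tool_pos': [0.538, -0.431, 0.225], 'tool_rot': [0.001, 0.845, -0.534, 0.001], 'contact_force': [0.019, 0.688, -0.301], 'gripper_width': 0.002}
```

View pics/side8z.png

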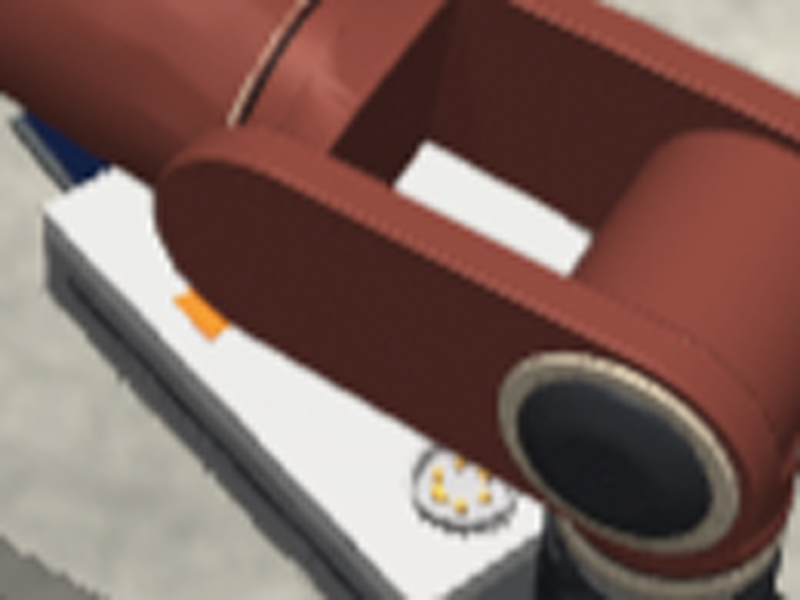

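View pics/top8.png

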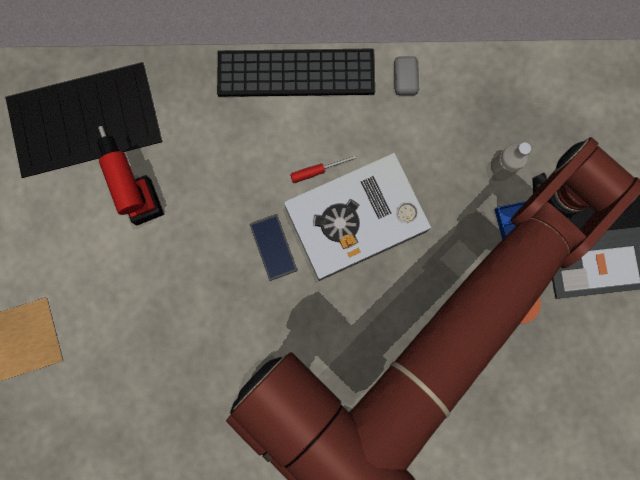

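View pics/top8z.png

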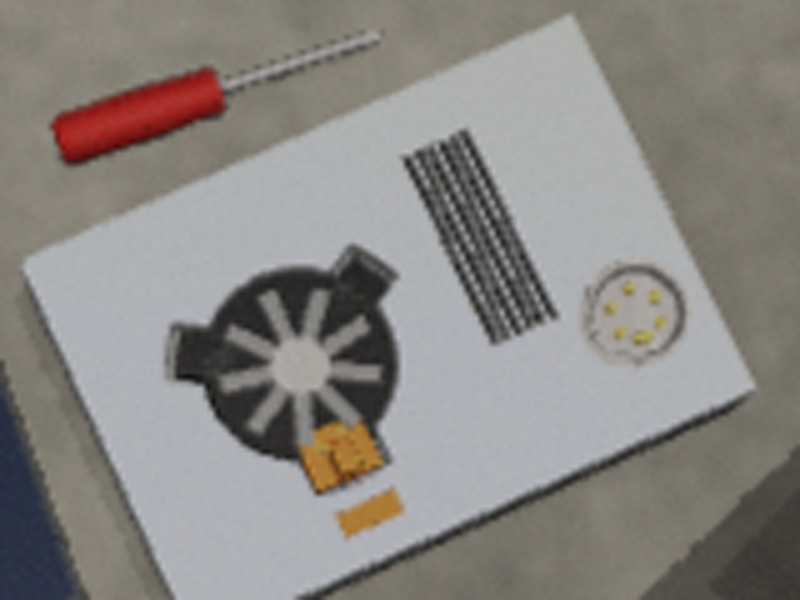

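```bash
python3 -c "
from h import *
ticket.job_done();st()"
```

```text
the job is handed in; nothing more can be done
the job is handed in; nothing more can be done
```

The fan cartridge is home in its seat and flush with the lid, and the job is handed in. I closed the fingers and pushed the orange tab about 28° clockwise, with 2–4 N of force. The lugs then dropped into their slots, the force fell to zero, and I pressed lightly on the hub before retreating.

**Height:** the fingers met the hub only at 70.0 mm above the desk, pushing back with about 5 N. That is exactly the flush height.

**Alignment:** the last top view shows all three lugs in their slots. By eye, the orange lug points within about 2° of the mark.

**Other objects:** the dish, screwdriver, phone, drill and sanitiser appear at the same places in the last top view as at the start. The coaster was mostly hidden by the arm, so I did not check it fully, but the gripper and forearm passed well above it.

**Checks that were limited:**
- The last side view was blocked by the arm, so the height rests on the touch measurement alone.
- My first angle estimate, about 29°, was slightly below the stated range of 30° to 92°. That is within measuring error.

The job took about 10 of the 51 s allowed.

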